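# Take the used filter disc out of the suction unit

## Task

Change-over on the suction unit: slide its clear cover fully open, press the used filter disc down at the blue-green thumb notch until it tips up on edge in its pocket, then grip the raised edge, lift the disc out and lay it flat in the steel tray. Then slide the cover fully shut again. Leave the other things on the table where they are.

Things in the scene. Friction and masses are not known exactly. Their poses are not given: they have to be found in the camera images.
- pocket (a point): Centre of the pocket in the top of the suction unit, at deck height, 67 mm above the table. Axes: z up, +y to the end where the cover parks, +x to the thumb notch (roughly away from the robot). The unit is a pale grey box fixed to the table: x -66 to 66 mm, y -66 to 184 mm from here. The pocket is round (84 mm) on its -x side, straight-sided on its +x side. Disc and deck are flush.
- thumb_notch (a point): Where to press: 32 mm on the +x side of the pocket centre, at deck height, on the disc's top face near its edge (axes as pocket). Here the pocket wall is open over 48 mm width (blue-green notch floor 11 mm below the deck). Pressing straight down to 12 mm below the deck tips the disc; it takes a few newtons.
- cover (a joint): Slide of the clear cover along the unit's +y, m: 0 = shut over the disc, 0.112 = fully open (stop). Starts nearly shut. It stays where it is left; moves with about 2 N.
- cover_handle (a point): Centre of the upright blue-green bar handle on the cover: 50 mm along x, 14 mm along y (grip across this), 26 mm high, its top 11 mm above this point, the cover plate 15 mm below it. Axes as the pocket; it moves with the cover. The cover plate is 112 x 96 x 5 mm, its underside 2 mm above the deck.
- filter_center (a point): Centre of the used filter: disc with yellow rim and ribbed grey-beige faces, 80 mm across, 12 mm thick, 50 to 100 g; z is its axis. Tipped beyond about 30 degrees it falls on by itself and stays against the steep face, 75 degrees from level, leaning to the pocket's -x, its raised rim over the pocket centre, 22 mm above the deck: grip it there across its thickness.
- tray: Low steel tray, fixed: 170 mm (x) by 160 mm (y), walls 24 mm high and 4 mm thick, floor 4 mm thick. Origin at the centre of its underside, z up.
- logger: Bystander: white data logger, 92x58x20 mm, origin under its centre.
- stamp: Bystander: wooden-handled stamp, 28x54x74 mm, origin under its centre.
- cold_pack: Bystander: blue cold pack, 88x153x28 mm, origin under its centre.
- oximeter_b: Bystander: blue and white finger oximeter, 33x58x30 mm, origin under its centre.
- ridge (a point): Middle of the straight ridge (along y) in the pocket floor, 12 mm below the deck, 3.5 mm on the +x side of the pocket centre. On its -x side the floor is level; on its +x side a steep face, 75 degrees from level, runs down into a smooth curved trough about 45 mm deep. The disc rocks over this ridge.

How it is judged:
By the outcome, as a careful person would: the job done as asked, in the order asked, and still so for the second after the job is handed in, with the robot touching nothing.
It also fails if it takes over 67 s, if anything falls off the work surface, if the arm or the gripper's body presses on something with over 40 N, if the wrist force passes 120 N, or if a joint passes its speed limit or range.

## Robot

A 6-joint arm with a two-finger parallel gripper is mounted at the origin on a cart in front of the work surface, level with it; the furniture and walls round the work are solid. World frame = base frame: x ahead of the robot, y to its left, z up, the work surface at z = 0. Lengths are in m, angles in rad, forces in N, time in s.
With the tool pointing down it reaches from about 0.35 to 0.875 m from the base axis. Payload 4.2 kg.
Tool frame: the origin (TCP) lies on the centre line of the jaws, within the pads' length; the fingertips stand 11 mm ahead of it and the grasp point (between the pads) lies 8 mm behind it (arm.finger_overhang is the distance from the TCP to the fingertips, in m); z points along the fingers, y is the direction in which the jaws open and shut (so a half turn about z gives the same grasp; the last joint's range is limited). The gripper opens to 85 mm and grips with 20 to 120 N. Pads are 22 mm wide; open, the fingers measure 114 mm over their backs; the gripper's body (76 mm by 85 mm) begins 54 mm behind the grasp point. The pads swing forward as they close: fully open they stand 13 mm farther back than shut.
Start: joints at [-1.044, 0.385, 0.008, 0, -1.194, -0.259], TCP at [0.165, -0.603, 0.242] pointing down, gripper open.
Joint ranges: [-3.14, 3.14], [-1.21, 2.06], [-1.07, 1.41], [-3.16, 2.05], [-2.99, -0.16], [-3.1, 3.1]. Speed limits (rad/s): [2.79, 2.79, 3.14, 3.14, 3.14, 3.14].

## Interface

Orientations are given as [roll, pitch, yaw] about the fixed x, y, z axes, in that order (R = Rz(yaw) Ry(pitch) Rx(roll)).
In Python, from cell import arm, eyes gives the robot as it stands. The module is installed in compiled form; this text tells all that it offers.
- The arm moves only by the tool servo_tool, never from a script. Its argument "deltas" is a list of rows, each a list of 3 entries, a list of its own where there are three numbers: the shift along the tool's x, y, z in cm, then the turn, a rotation vector about the tool's x, y, z in degrees, then the finger opening in cm, from 0 to 8.54. In form: [[[dx, dy, dz], [wx, wy, wz], claw], ...]. A call has 1 to 5 rows; each row shifts and turns the commanded pose from where the row before left it, along the tool's axes as they then stand; what a row does not reach is not made up. A row lasts 1/8 s, in which the tool goes at most 62.5 mm and 10.7 degrees, less where a joint would pass 70% of its speed; a pose out of reach is approached as far as the arm can. A call is refused whole if a number of a shift passes 6.25 or a number of a turn 10.7, either way. A call with a gripper value outside its range is refused whole. The fingers move at their own pace and stop on an object; the grip force is fixed at half the most. Time passes only in rows, so rows that do not move let the fingers close. It gives the time, the measured TCP pose, the force and the opening at its end, in the units of the state.
- arm.read_state(): the state, without advancing time (a new reading comes with each control period).
- eyes.grab_frame(name): name is "scene" or "top" or "wrist"; returns (picture, depth): 420x560x3 uint8, red, green, blue; 420x560 float32, m along the optical axis (not along the pixel's ray), 0 where there is no reading.
- eyes.camera_info(name): a dict with "vfov" (degrees; the focal length in pixels is half the picture's height over the tangent of half this angle, whatever the lens; pixels are square), "cx", "cy" (the principal point, pixels), "R" (3x3) and "t" (3): a world point X has camera coordinates R X + t. Camera axes: x right, y down, z forward; pixel columns grow to the right and rows downward; lengths in m; the calibration is good to about 2 mm. A picture is of the moment at which its call begins: read the wrist's pose just before it. camera_info takes no time and is no camera call; for the wrist camera it gives the pose at the moment of the call.
- arm.close_job(): hands the job in, once; it reports no verdict.
Trained networks look in the newest picture that a camera, given by its name, has taken for a name from the list of things; names that differ only in an ending like _2 or _b are one class to them, and where a whole thing is asked for, a point or a joint stands for the part that bears it (a point fixed in the world has none). Each returns a list of dicts, best first, with "conf" (0 to 1); they miss things now and then, are a little off and sometimes report something else, mostly with a low value. They report only what shows in the picture. A call takes as long as a camera call.
- eyes.outline_of(target, camera): "mask" (420x560 bool, what is visible of it) and "xy" ([column, row] in pixels, amid what is visible of it).
The state is a dict: "time": time; "joint_pos": joint angles; "joint_velocities": joint speeds; "effort": joint torques, N m; "ee_pos": TCP position; "tcp_rot": TCP orientation; "wrist_force": force on the tool from outside, world axes, zero at the start; "moment": the same for the moment, N m; "finger_gap": finger opening in m.
Only numpy, scipy, OpenCV 4.12 (cv2) and the standard library are available. Lean on these libraries where they do the work, as an engineer would, in place of code of your own. Each camera call takes 0.05 s, during which the arm holds its last target.

## Working session

There is one attempt and no reset: what is moved stays moved. The work goes in short steps, Python scripts to look and compute and a tool call to move; the robot and the scene stay as the last step left them, time stands still between calls to the robot, and variables do not carry over. Pictures are saved under pics/ and viewed, and the job is handed in when it is done.

Besides the shell and the picture viewer there is one more tool, called after "Call:" by a JSON object that holds its "api" and its "payload". servo_tool: Moves the arm, as the interface text tells. Its arguments: {"type":"object","properties":{"deltas":{"type":"array"}},"required":["deltas"]}

```bash
mkdir -p pics; cat > h.py <<'E'
import numpy as np, cv2
from cell import arm, eyes
def save(n,f):
    p,d=eyes.grab_frame(n); cv2.imwrite('pics/'+f+'.png',p[:,:,::-1]); return p,d
def cam(n):
    c=eyes.camera_info(n); f=210/np.tan(np.radians(c['vfov'])/2); return c,f,np.array(c['R']),np.array(c['t'])
def world(n,d):
    c,f,R,t=cam(n); v,u=np.mgrid[0:420,0:560]
    P=np.stack([(u-c['cx'])/f*d,(v-c['cy'])/f*d,d],-1)
    W=(P-t)@R; W[d==0]=np.nan; return W
def proj(n,X):
    c,f,R,t=cam(n); p=np.asarray(X)@R.T+t; return np.stack([p[...,0]/p[...,2]*f+c['cx'],p[...,1]/p[...,2]*f+c['cy']],-1)
E
python3 - <<'E'
from h import *
print(arm.read_state())
for n in ['top','scene']:
    p,d=save(n,n+'0'); W=world(n,d); np.save(n+'W.npy',W)
    print(n,cam(n)[0])
    for t in ['cover_handle','cover','filter_center','tray','logger','stamp','cold_pack','oximeter_b']:
        for o in eyes.outline_of(t,n)[:2]:
            m=o['mask']; print(t,round(o['conf'],2),np.round(o['xy']),m.sum(),np.round(np.nanmedian(W[m],0),3), np.round(np.nanpercentile(W[m],98,axis=0),3),np.round(np.nanpercentile(W[m],2,axis=0),3))
E
```

```text
{'time': 0.0, 'joint_pos': array([-1.04436390e+00,  3.85549187e-01,  6.65746775e-03, -5.24574950e-04,
       -1.19398762e+00, -2.58557388e-01]), 'joint_velocities': array([-0.00122598, -0.0013081 , -0.00200695,  0.00193612, -0.00089627,
       -0.00141456]), 'effort': array([ 7.12510282e-04, -3.92287982e+01,  1.88400793e+01,  4.18635160e+00,
       -4.59115603e-03, -1.41400159e-05]), 'ee_pos': array([ 0.16528557, -0.60218068,  0.24123459]), 'tcp_rot': array([ 3.13945422e+00, -6.14410250e-05, -2.87391108e+00]), 'wrist_force': array([-0.12556611,  0.16569914, -0.14842313]), 'moment': array([-0.02806237, -0.0296054 , -0.02082722]), 'finger_gap': 0.08575719989043458}
top {'vfov': 57.298281712043966, 'cx': 275.61671570215236, 'cy': 212.31319396679987, 'R': array([[-1.06192750e-03, -9.99996060e-01,  2.59861147e-03],
       [-9.74202234e-01,  4.48088804e-04, -2.25676333e-01],
       [ 2.25674279e-01, -2.77122501e-03, -9.74198871e-01]]), 't': array([-0.06322658,  0.65554641,  1.01931222])}
cover_handle 0.71 [214. 254.] 1399 [0.534 0.101 0.075] [0.59  0.152 0.101] [0.479 0.052 0.07 ]
cover 0.
[... 877 characters left out ...]
 array([0.40359017, 0.42571815, 0.97953051])}
cover_handle 0.95 [256. 277.] 1482 [0.53  0.107 0.074] [0.589 0.153 0.1  ] [0.478 0.051 0.07 ]
cover 0.92 [254. 275.] 1579 [0.53  0.107 0.074] [0.592 0.155 0.1  ] [0.477 0.052 0.067]
tray 0.62 [355. 210.] 2732 [ 0.547 -0.301  0.005] [ 0.635 -0.213  0.025] [ 0.46  -0.381 -0.001]
logger 0.85 [265. 200.] 477 [ 0.752 -0.113  0.019] [ 0.799 -0.085  0.024] [ 0.711 -0.146  0.006]
stamp 0.79 [120. 308.] 407 [0.709 0.395 0.021] [0.728 0.418 0.074] [0.698 0.368 0.004]
cold_pack 0.83 [196. 237.] 1415 [0.769 0.115 0.024] [0.82  0.183 0.029] [0.725 0.038 0.008]
oximeter_b 0.5 [387. 182.] 187 [ 0.567 -0.466  0.028] [ 0.596 -0.449  0.033] [ 0.547 -0.499  0.005]
```

View pics/top0.png

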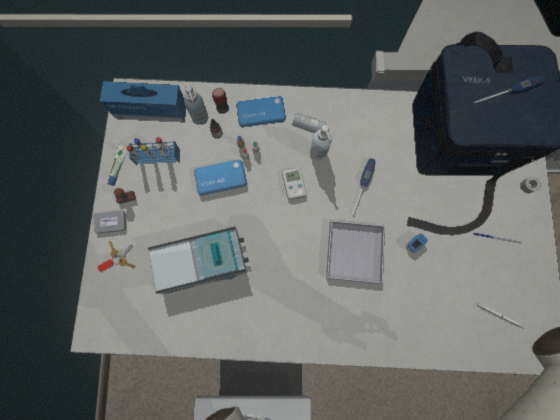

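View pics/scene0.png

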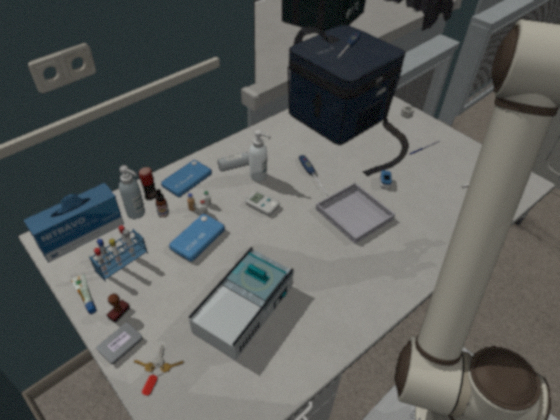

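```bash
python3 - <<'E'
import numpy as np,cv2
for n in ['top','scene']:
    W=np.load(n+'W.npy'); p=cv2.imread(f'pics/{n}0.png')
    z=W[...,2]; roi=(W[...,0]>.38)&(W[...,0]<.68)&(W[...,1]>-.02)&(W[...,1]<.36)
    def rect(m,l):
        P=W[m][:,:2]; r=cv2.minAreaRect((P*1000).astype(np.float32)); print(n,l,m.sum(),np.round(r[0],1),np.round(r[1],1),round(r[2],1), np.round(np.median(z[m])*1000,1))
    m=roi&(z>.055)&(z<.085); m=cv2.erode(m.astype(np.uint8),np.ones((3,3)))>0; rect(m,'deck')
    m=roi&(z>.0715)&(z<.08);rect(m,'cover')
    m=roi&(z>.093)&(z<.11);rect(m,'handletop')
    P=W[m][:,:2];print(np.round(P.min(0),3),np.round(P.max(0),3))
    t=(W[...,0]>.4)&(W[...,0]<.7)&(W[...,1]<-.15)&(W[...,1]>-.44)&(z>.018)&(z<.03)
    rect(t,'traywall')
E
```

```text
top deck 3587 [521.7 157.3] [125.7 243.6] 13.9 70.0
top cover 1730 [523.2 158. ] [129.4 247.8] 13.9 75.0
top handletop 95 [536.4 101.8] [49.3 14. ] 14.6 100.7
[0.512 0.092] [0.561 0.113]
top traywall 378 [ 551.  -297.8] [161.2 170.4] 84.3 24.4
scene deck 4436 [518.  159.3] [127.9 248.7] 14.1 68.1
scene cover 1656 [520.9 157. ] [130.5 249.4] 14.0 74.1
scene handletop 111 [534.  103.7] [48.4 15.2] 12.4 98.7
[0.51  0.092] [0.557 0.114]
scene traywall 400 [ 548.4 -298.6] [166.9 175.6] 84.1 22.2
```

The top view shows the unit at about (200,260), handle at (216,255), tray at (355,253). The unit is yawed about 14°, with the pocket near (0.535, 0.101). I'll move above it for a wrist-camera view.

Call:
{"api": "servo_tool", "payload": {"deltas": [[[-3.9,4.15,0],[0,0,0],5],[[-3.9,4.15,0],[0,0,0],5],[[-3.9,4.15,0],[0,0,0],5],[[-3.9,4.15,0],[0,0,0],5],[[-3.9,4.15,0],[0,0,0],5]]}}

```text
time: 1.52
ee_pos: [0.2992, -0.3495, 0.2427]
tcp_rot: [-3.141, 0.001, -2.874]
wrist_force: [1.4, -0.4, 0.4]
finger_gap: 0.05
```

Call:
{"api": "servo_tool", "payload": {"deltas": [[[-3.9,4.15,0],[0,0,0],5],[[-3.9,4.15,0],[0,0,0],5],[[-3.9,4.15,0],[0,0,0],5],[[-3.9,4.15,0],[0,0,0],5],[[-3.9,4.15,0],[0,0,0],5]]}}

```text
time: 2.15
ee_pos: [0.4323, -0.0975, 0.2428]
tcp_rot: [-3.141, 0.001, -2.873]
wrist_force: [1.3, -0.6, 0.7]
finger_gap: 0.0501
```

Call:
{"api": "servo_tool", "payload": {"deltas": [[[-3.9,4.15,0],[0,0,0],5],[[-3.9,4.15,0],[0,0,0],5],[[-3.9,4.15,0],[0,0,0],5],[[0,0,0],[0,0,1.3],5],[[0,0,0],[0,0,0],5]]}}

```text
time: 2.78
ee_pos: [0.5112, 0.0517, 0.2421]
tcp_rot: [-3.142, -0.001, -2.896]
wrist_force: [0.6, -0.3, 0.1]
finger_gap: 0.0501
```

```bash
cat >> h.py <<'E'
from scipy.spatial.transform import Rotation as Ro
def pose():
    s=arm.read_state(); return s,np.array(s['ee_pos']),Ro.from_euler('xyz',s['tcp_rot'])
def goto(X,R=None):
    "print total tool-frame shift cm, rotvec deg"
    s,p,Q=pose(); print('shift cm',np.round(Q.inv().apply(np.asarray(X)-p)*100,2))
    if R is not None: print('rot deg',np.round((Q.inv()*R).as_rotvec(degrees=True),2))
def st():
    s,p,Q=pose(); print('t',round(s['time'],2),'p',np.round(p,4),'yaw',np.round(np.degrees(s['tcp_rot']),2),'F',np.round(s['wrist_force'],1),'gap',round(s['finger_gap'],4))
def unit():
    import json; return json.load(open('unit.json'))
E
python3 - <<'E'
from h import *
st(); p,d=save('wrist','w0'); W=world('wrist',d); np.save('w0W.npy',W)
z=W[...,2]
def rect(m,l):
    r=cv2.minAreaRect((W[m][:,:2]*1000).astype(np.float32)); print(l,m.sum(),np.round(r[0],1),np.round(r[1],1),round(r[2],1),np.round(np.median(z[m])*1000,1))
for o in eyes.outline_of('cover_handle','wrist')[:2]: print(o['conf'],o['xy'],o['mask'].sum()); 
roi=(W[...,0]>.38)&(W[...,0]<.68)&(W[...,1]>-.02)&(W[...,1]<.36)
rect(roi&(z>.093)&(z<.11),'handletop'); rect(roi&(z>.0715)&(z<.08),'cover'); rect(roi&(z>.05)&(z<.0715),'deck')
E
```

```text
t 2.77 p [0.5112 0.0517 0.2421] yaw [-1.8000e+02 -5.0000e-02 -1.6593e+02] F [ 0.6 -0.3  0.1] gap 0.0501
0.61 [324.1, 224.3] 9361
0.61 [383.2, 220.2] 31441
handletop 785 [534.8 101.1] [48.5 14.2] 14.1 100.5
cover 11490 [522.1 157.1] [129.8 249.6] 13.9 75.1
deck 17354 [519.  157.3] [126.5 250.1] 13.9 68.0
```

View pics/w0.png

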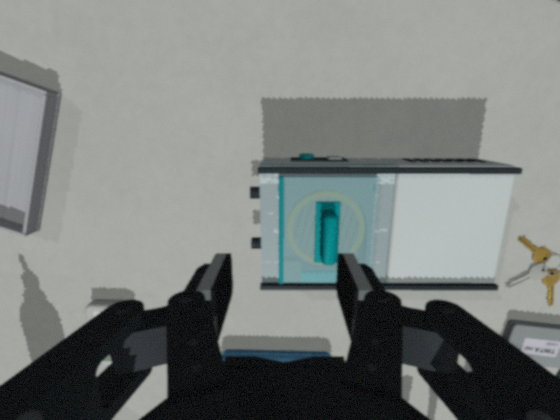

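Wrist view: handle at about (328,232), with the disc visible under the cover and the parking area to the right. I'm gripping the handle.

```bash
python3 -c "
from h import *
goto([.5348,.1015,.090])"
```

```text
shift cm [-3.54  4.34 15.24]
```

Call:
{"api": "servo_tool", "payload": {"deltas": [[[-1.77,2.17,2],[0,0,0],5],[[-1.77,2.17,2],[0,0,0],5],[[0,0,4],[0,0,0],5],[[0,0,3],[0,0,0],5],[[0,0,0],[0,0,0],5]]}}

```text
time: 3.5
ee_pos: [0.5337, 0.1006, 0.1306]
tcp_rot: [-3.141, -0.005, -2.898]
wrist_force: [-0.2, 0.1, -0.5]
finger_gap: 0.0501
```

```bash
python3 - <<'E'
from h import *
st(); p,d=save('wrist','w1'); W=world('wrist',d);z=W[...,2]
roi=(W[...,0]>.49)&(W[...,0]<.58)&(W[...,1]>.08)&(W[...,1]<.13)&(z>.095)&(z<.106)
r=cv2.minAreaRect((W[roi][:,:2]*1000).astype(np.float32)); print(roi.sum(),r)
goto([.5348,.1015,.090])
E
```

```text
t 3.5 p [0.5337 0.1006 0.1306] yaw [-179.94   -0.3  -166.05] F [-0.2  0.1 -0.5] gap 0.0501
2045 ((537.0689697265625, 102.51097106933594), (50.263648986816406, 13.883370399475098), 14.287297248840332)
shift cm [0.03 0.03 4.24]
```

View pics/w1.png

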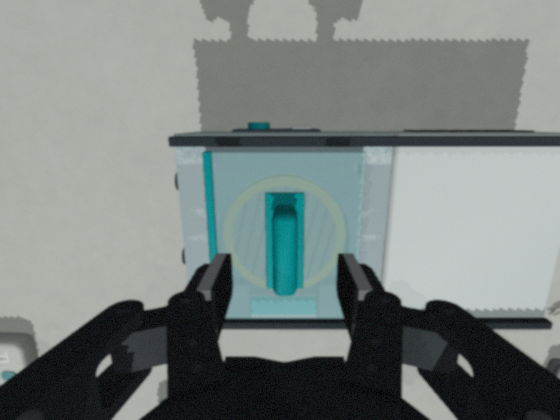

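The handle at (285,240) is centred between the pads. I'm descending and closing.

Call:
{"api": "servo_tool", "payload": {"deltas": [[[-0.1,0.05,2],[0,0,0],5],[[-0.1,0,2.1],[0,0,0],5],[[0,0,0],[0,0,0],3],[[0,0,0],[0,0,0],1],[[0,0,0],[0,0,0],1]]}}

```text
time: 4.18
ee_pos: [0.5383, 0.1035, 0.0934]
tcp_rot: [3.142, 0.003, -2.896]
wrist_force: [-0.2, -0.7, 5.1]
finger_gap: 0.0124
```

Call:
{"api": "servo_tool", "payload": {"deltas": [[[0,0,0],[0,0,0],1],[[0,0,0],[0,0,0],1]]}}

```text
time: 4.42
ee_pos: [0.5383, 0.1035, 0.0934]
tcp_rot: [-3.141, 0.003, -2.896]
wrist_force: [-1.6, -1.1, 7.0]
finger_gap: 0.0126
```

Call:
{"api": "servo_tool", "payload": {"deltas": [[[0,0,-0.3],[0,0,0],1],[[0,1,0],[0,0,0],1],[[0,1.5,0],[0,0,0],1],[[0,2,0],[0,0,0],1],[[0,2,0],[0,0,0],1]]}}

```text
time: 5.05
ee_pos: [0.5223, 0.1674, 0.0935]
tcp_rot: [3.141, 0.002, -2.897]
wrist_force: [5.4, -0.4, -9.6]
finger_gap: 0.0123
```

```bash
python3 - <<'E'
from h import *
st()
u=np.array([np.cos(np.radians(14)),np.sin(np.radians(14))]);v=np.array([-u[1],u[0]]);pk=np.array([.5353,.1001])
s,p,Q=pose(); print((p[:2]-pk)@u,(p[:2]-pk)@v)
save('wrist','w2')
E
```

```text
t 5.05 p [0.5223 0.1674 0.0935] yaw [ 1.7995e+02  1.4000e-01 -1.6598e+02] F [ 5.4 -0.4 -9.6] gap 0.0123
0.0037111193431238632 0.06848314276221316
```

View pics/w2.png

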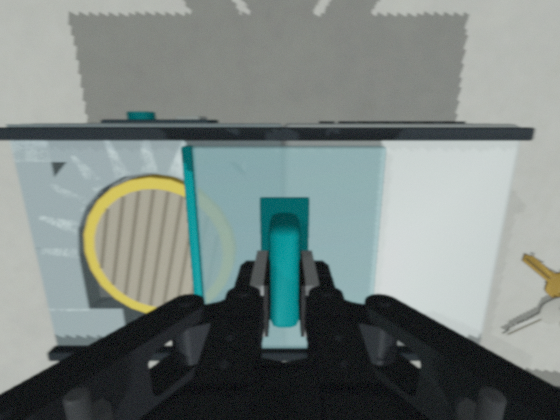

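The cover is sliding and the disc is appearing at (140,240). About 44 mm remain to the stop.

Call:
{"api": "servo_tool", "payload": {"deltas": [[[0,1.5,0.15],[0,0,0],1],[[0,1.5,0],[0,0,0],1],[[0,0.8,0],[0,0,0],1],[[0,0.5,0],[0,0,0],1],[[0,0.3,0],[0,0,0],1]]}}

```text
time: 5.72
ee_pos: [0.5116, 0.2103, 0.0935]
tcp_rot: [-3.139, 0.002, -2.895]
wrist_force: [12.4, -12.2, -1.7]
finger_gap: 0.0121
```

Call:
{"api": "servo_tool", "payload": {"deltas": [[[0,0.2,0],[0,0,0],1],[[0,0,0],[0,0,0],1]]}}

```text
time: 5.98
ee_pos: [0.5116, 0.2103, 0.0934]
tcp_rot: [-3.137, 0.001, -2.896]
wrist_force: [12.8, -11.8, -1.2]
finger_gap: 0.0129
```

```bash
python3 - <<'E'
from h import *
st()
u=np.array([np.cos(np.radians(14)),np.sin(np.radians(14))]);v=np.array([-u[1],u[0]]);pk=np.array([.5353,.1001])
s,p,Q=pose(); print((p[:2]-pk)@u,(p[:2]-pk)@v)
E
```

```text
t 5.97 p [0.5116 0.2103 0.0934] yaw [-1.7976e+02  7.0000e-02 -1.6594e+02] F [ 12.8 -11.8  -1.2] gap 0.0129
0.0036752118126446376 0.11267885216772744
```

The cover is at the stop (112.7 mm measured travel). I'm releasing, rising, and looking at the pocket.

Call:
{"api": "servo_tool", "payload": {"deltas": [[[0,0,0],[0,0,0],4],[[0,0,0],[0,0,0],4],[[0,0,-4],[0,0,0],4],[[0,-4,-5],[0,0,0],0],[[0,-4,-3],[0,0,0],0]]}}

```text
time: 6.6
ee_pos: [0.5288, 0.1365, 0.2139]
tcp_rot: [3.141, 0.002, -2.894]
wrist_force: [0.8, 1.1, 0.8]
finger_gap: 0.0043
```

Call:
{"api": "servo_tool", "payload": {"deltas": [[[0,-3,0],[0,0,0],0],[[0,0,0],[0,0,0],0],[[0,0,0],[0,0,0],0]]}}

```text
time: 6.98
ee_pos: [0.5356, 0.1077, 0.2111]
tcp_rot: [3.141, -0.001, -2.896]
wrist_force: [0.3, 0.1, -0.1]
finger_gap: -0.0001
```

```bash
python3 - <<'E'
from h import *
st(); p,d=save('wrist','w3'); W=world('wrist',d);z=W[...,2]
hsv=cv2.cvtColor(p,cv2.COLOR_RGB2HSV)
m=(hsv[...,0]>18)&(hsv[...,0]<32)&(hsv[...,1]>120)&(hsv[...,2]>120)&(np.abs(z-.067)<.01)
P=W[m]; A=np.c_[2*P[:,:2],np.ones(len(P))]; s=np.linalg.lstsq(A,(P[:,:2]**2).sum(1),rcond=None)[0]
print(m.sum(),s[:2],np.sqrt(s[2]+s[0]**2+s[1]**2),np.median(P[:,2]))
u=np.array([np.cos(np.radians(14)),np.sin(np.radians(14))]);v=np.array([-u[1],u[0]])
for o in eyes.outline_of('filter_center','wrist')[:2]:
    w=W[o['mask']]; print(o['conf'],o['xy'],np.nanmedian(w,0)); r=cv2.minEnclosingCircle((w[:,:2]*1000).astype(np.float32)); print(r)
E
```

```text
t 6.97 p [0.5356 0.1077 0.2111] yaw [ 1.7999e+02 -9.0000e-02 -1.6594e+02] F [ 0.3  0.1 -0.1] gap -0.0001
1214 [0.53562133 0.10158883] 0.037120743895631046 0.0678300543709676
0.77 [278.2, 200.9] [0.53344654 0.1013093  0.06818   ]
((535.3970336914062, 102.12616729736328), 40.056217193603516)
```

View pics/w3.png

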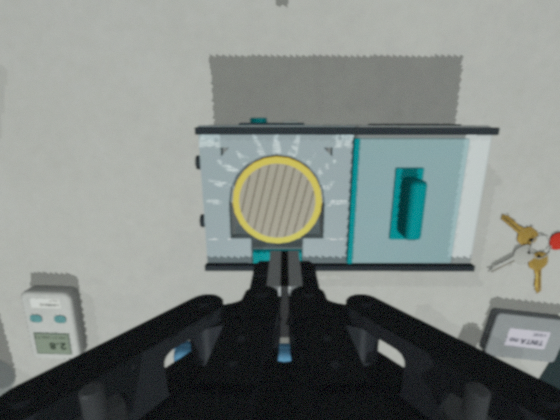

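Disc centre is at (278,200), world (0.5355,0.101). The notch is at (277,248). Next I move the closed fingertips over the press point.

```bash
python3 -c "
from h import *
goto([.5627,.1078,.095])"
```

```text
shift cm [-2.62 -0.68 11.61]
```

Call:
{"api": "servo_tool", "payload": {"deltas": [[[-1.3,-0.34,3],[0,0,0],0],[[-1.3,-0.34,3],[0,0,0],0],[[0,0,3],[0,0,0],0],[[0,0,2.6],[0,0,0],0],[[0,0,0],[0,0,0],0]]}}

```text
time: 7.7
ee_pos: [0.5614, 0.1071, 0.0932]
tcp_rot: [-3.141, -0.006, -2.896]
wrist_force: [0.3, -0.9, 0.2]
finger_gap: 0.0002
```

```bash
python3 -c "
from h import *
st();goto([.5627,.1078,.065]);save('wrist','w4');save('scene','s4')"
```

```text
t 7.7 p [0.5614 0.1071 0.0932] yaw [-179.94   -0.34 -165.9 ] F [ 0.3 -0.9  0.2] gap 0.0002
shift cm [-0.16  0.04  2.82]
```

View pics/w4.png

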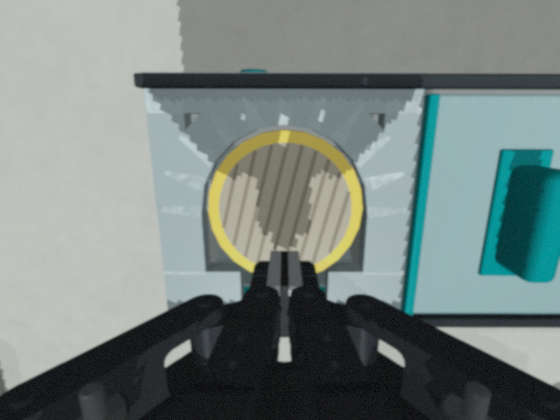

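Call:
{"api": "servo_tool", "payload": {"deltas": [[[0,0,1.2],[0,0,0],0],[[0,0,0.5],[0,0,0],0],[[0,0,0.5],[0,0,0],0],[[0,0,0.4],[0,0,0],0],[[0,0,0.3],[0,0,0],0]]}}

```text
time: 8.43
ee_pos: [0.5631, 0.1069, 0.0664]
tcp_rot: [-3.142, -0.0, -2.897]
wrist_force: [0.3, 0.2, 0.2]
finger_gap: -0.0
```

```bash
python3 -c "
from h import *
st();save('wrist','w5')"
```

```text
t 8.43 p [0.5631 0.1069 0.0664] yaw [-1.8000e+02 -1.0000e-02 -1.6596e+02] F [0.3 0.2 0.2] gap -0.0
```

View pics/w5.png

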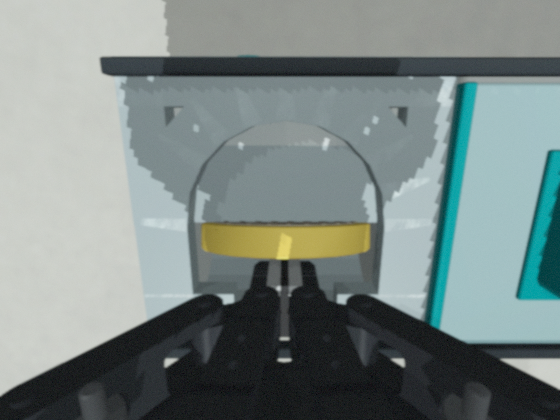

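Wrist view: the disc now stands on edge (yellow rim at (285,240)), with no force on the tool. I'm rising and preparing the grip orientation.

Call:
{"api": "servo_tool", "payload": {"deltas": [[[0,0,-2],[0,0,0],0],[[0,0,-4],[0,0,0],0],[[0,0,-5],[0,0,0],1],[[0,0,-3],[0,0,0],4],[[0,0,0],[0,0,0],4]]}}

```text
time: 9.1
ee_pos: [0.5645, 0.1075, 0.2099]
tcp_rot: [3.141, 0.007, -2.896]
wrist_force: [-0.6, -0.5, 0.7]
finger_gap: 0.0401
```

```bash
cat >> h.py <<'E'
a=np.radians(14); U=np.array([np.cos(a),np.sin(a),0]); V=np.array([-U[1],U[0],0]); Zw=np.array([0,0,1.]); PK=np.array([.5355,.101,.067])
def toolR(z,y):
    z=z/np.linalg.norm(z); y=y-z*(y@z); y/=np.linalg.norm(y); return Ro.from_matrix(np.stack([np.cross(y,z),y,z],1))
E
python3 - <<'E'
from h import *
st(); s,p0,Q=pose(); print(s['joint_pos'])
p,d=save('wrist','w6'); W=world('wrist',d)
hsv=cv2.cvtColor(p,cv2.COLOR_RGB2HSV)
m=(hsv[...,0]>18)&(hsv[...,0]<32)&(hsv[...,1]>120)&(hsv[...,2]>100)&(W[...,2]>.06)&(W[...,2]<.11)
q=W[m]-PK; print(m.sum()); 
L=np.c_[q@U,q@V,q[:,2]]*1000
print(np.percentile(L,[2,50,98],axis=0)); k=abs(L[:,1]-np.median(L[:,1]))<8; print('mid',np.percentile(L[k],[2,50,98],axis=0))
c,f,R,t=cam('wrist'); print('cam in tool',Q.inv().apply(-R.T@t-p0))
for sg in (1,-1):
    zd=.259*U-.966*Zw; n=.966*U+.259*Zw
    Rt=toolR(zd,sg*n); print(sg); goto(PK+.6e-3*U+[0,0,.0205]+.014*zd-.09*zd,Rt)
E
```

```text
t 9.1 p [0.5645 0.1075 0.2099] yaw [ 179.94    0.39 -165.94] F [-0.6 -0.5  0.7] gap 0.0401
[ 4.70213913e-01  3.21685020e-01 -1.72415525e-01  6.04409908e-04
 -1.06982720e+00 -1.79590789e+00]
1202
[[ -4.95397408 -35.10058067  -2.87744658]
 [  1.44855714  -0.4446872   16.80751372]
 [  9.65302477  35.09503231  21.95633021]]
mid [[-5.29927725 -8.41842066 18.51826616]
 [-0.26166063 -0.44597446 20.52440916]
 [ 5.02369285  7.53184498 22.80549528]]
cam in tool [ 0.07035253  0.0004483  -0.13068737]
1
shift cm [4.77 0.08 4.67]
rot deg [-11.62 -11.71  89.47]
-1
shift cm [4.77 0.08 4.67]
rot deg [ 11.71 -11.62 -89.43]
```

View pics/w6.png

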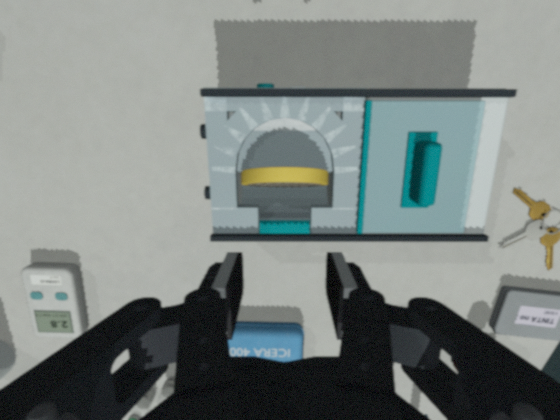

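The disc is upright at (285,176). Its measured rim top sits at pocket x≈0, 21–22 mm above the deck, as predicted. I'm rotating the tool for the grip.

Call:
{"api": "servo_tool", "payload": {"deltas": [[[0,0,0],[1.3,-1.29,-9.93],3.6],[[0,0,0],[1.3,-1.29,-9.93],3.6],[[0,0,0],[1.3,-1.29,-9.93],3.6],[[0,0,0],[1.3,-1.29,-9.93],3.6],[[0,0,0],[1.3,-1.29,-9.93],3.6]]}}

```text
time: 9.78
ee_pos: [0.5622, 0.1067, 0.2048]
tcp_rot: [-2.997, 0.05, -2.019]
wrist_force: [-0.6, -0.4, -0.0]
finger_gap: 0.0361
```

Call:
{"api": "servo_tool", "payload": {"deltas": [[[0,0,0],[1.3,-1.29,-9.93],3.6],[[0,0,0],[1.3,-1.29,-9.93],3.6],[[0,0,0],[1.3,-1.29,-9.93],3.6],[[0,0,0],[1.3,-1.29,-9.93],3.6],[[0,0,0],[0,0,0],3.6]]}}

```text
time: 10.4
ee_pos: [0.5622, 0.1063, 0.2052]
tcp_rot: [-2.885, -0.001, -1.33]
wrist_force: [0.8, 0.1, -0.7]
finger_gap: 0.036
```

```bash
python3 - <<'E'
from h import *
st(); s,p0,Q=pose(); print(s['joint_pos'])
zd=.259*U-.966*Zw; n=.966*U+.259*Zw
T=PK+[0,0,.0205]
goto(T+(.014-.05)*zd,toolR(zd,-n))
E
```

```text
t 10.4 p [0.5622 0.1063 0.2052] yaw [-1.6532e+02 -4.0000e-02 -7.6200e+01] F [ 0.8  0.1 -0.7] gap 0.036
[ 0.50330427  0.21364957 -0.40158766  0.10202362 -0.71056383 -0.33147371]
shift cm [-0.12  5.63  7.09]
rot deg [ 0.33 -0.09 -0.18]
```

Call:
{"api": "servo_tool", "payload": {"deltas": [[[0,2.8,0],[0.3,0,0],3.6],[[-0.1,2.8,2],[0,0,0],3.6],[[0,0,2.5],[0,0,0],3.6],[[0,0,2.5],[0,0,0],3.6],[[0,0,0],[0,0,0],3.6]]}}

```text
time: 11.02
ee_pos: [0.527, 0.0986, 0.1221]
tcp_rot: [-2.883, -0.002, -1.33]
wrist_force: [-0.3, -0.2, 0.4]
finger_gap: 0.036
```

```bash
python3 - <<'E'
from h import *
st(); p,d=save('wrist','w7');save('scene','s7'); W=world('wrist',d)
hsv=cv2.cvtColor(p,cv2.COLOR_RGB2HSV)
m=(hsv[...,0]>18)&(hsv[...,0]<32)&(hsv[...,1]>120)&(hsv[...,2]>80)&(W[...,2]>.06)&(W[...,2]<.11)
q=W[m]-PK; L=np.c_[q@U,q@V,q[:,2]]*1000
print(m.sum(),np.percentile(L,[2,50,98],axis=0)); k=abs(L[:,1])<10; print('mid',k.sum(),np.percentile(L[k],[2,50,98],axis=0))
zd=.259*U-.966*Zw; n=.966*U+.259*Zw
goto(PK+[0,0,.0205]+(.014)*zd,toolR(zd,-n))
E
```

```text
t 11.03 p [0.527  0.0986 0.1221] yaw [-1.6518e+02 -1.1000e-01 -7.6180e+01] F [-0.3 -0.2  0.4] gap 0.036
2250 [[ -1.72267754 -37.83547532  -2.18372623]
 [  4.79455497 -11.10210003  21.31915304]
 [ 12.70203485  27.99096293  26.43320368]]
mid 663 [[-2.13484621 -9.67417591 22.55586334]
 [ 3.00414929 -0.74781908 24.73642535]
 [ 8.44089726  9.69113389 26.98309292]]
shift cm [0.   0.25 5.17]
rot deg [-0.1  -0.08 -0.09]
```

View pics/w7.png

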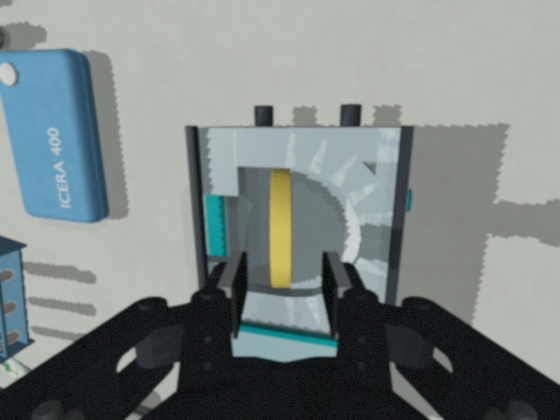

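Jaws at columns 235 and 330, disc rim at 280: well centred. I'm going down and closing.

Call:
{"api": "servo_tool", "payload": {"deltas": [[[0,0.05,2],[0,0,0],3.6],[[0,0.05,2],[0,0,0],3.6],[[0,0,1.2],[0,0,0],3.6],[[0,0,0],[0,0,0],2],[[0,0,0],[0,0,0],0.5]]}}

```text
time: 11.75
ee_pos: [0.541, 0.1025, 0.075]
tcp_rot: [-2.875, -0.0, -1.327]
wrist_force: [-0.5, -0.5, 0.0]
finger_gap: 0.0112
```

Call:
{"api": "servo_tool", "payload": {"deltas": [[[0,0,0],[0,0,0],0.5],[[0,0,0],[0,0,0],0.5],[[0,0,0],[0,0,0],0.5]]}}

```text
time: 12.12
ee_pos: [0.5409, 0.1025, 0.0747]
tcp_rot: [-2.876, -0.0, -1.327]
wrist_force: [0.4, 0.3, 1.6]
finger_gap: 0.0104
```

Call:
{"api": "servo_tool", "payload": {"deltas": [[[0,0,-1],[0,0,0],0.5],[[0,0,-2],[0,0,0],0.5],[[0,0,-3],[0,0,0],0.5],[[0,0,-4],[0,0,0],0.5],[[0,0,-4],[0,0,0],0.5]]}}

```text
time: 12.75
ee_pos: [0.5034, 0.093, 0.2102]
tcp_rot: [-2.879, -0.001, -1.327]
wrist_force: [0.2, -0.3, -0.9]
finger_gap: 0.0111
```

```bash
python3 - <<'E'
from h import *
st(); save('wrist','w8');save('scene','s8')
E
```

```text
t 12.75 p [0.5034 0.093  0.2102] yaw [-1.6498e+02 -4.0000e-02 -7.6060e+01] F [ 0.2 -0.3 -0.9] gap 0.0111
```

View pics/w8.png

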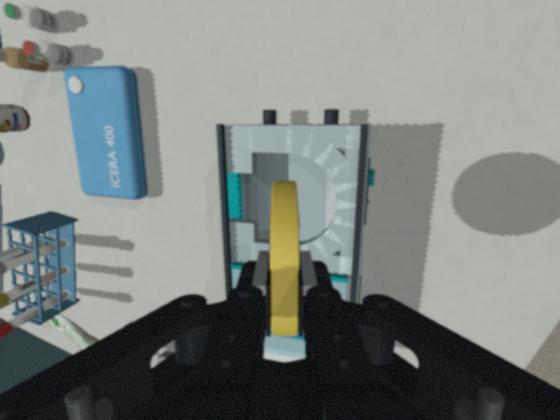

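View pics/s8.png

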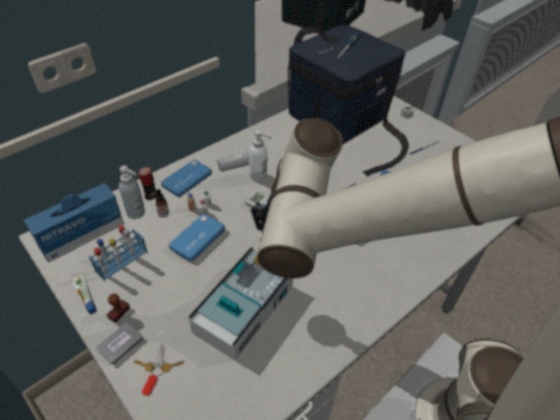

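The disc is held firmly (rim at (285,260)) and clear of the unit. Next: over to the tray, tilting the disc toward level.

```bash
cat >> h.py <<'E'
def tray_pose(th,C=np.array([.560,-.300]),hy=-12,up=0.0,cz=None):
    th=np.radians(th); hh=np.array([np.cos(np.radians(hy)),np.sin(np.radians(hy)),0])
    zd=np.cos(th)*hh-np.sin(th)*Zw; n=np.sin(th)*hh+np.cos(th)*Zw
    Cz=.006+.040*np.sin(th)+.006*np.cos(th)
    return np.r_[C,Cz+up]-.026*zd, toolR(zd,-n)
E
python3 - <<'E'
from h import *
for th in (75,45,30):
    X,R=tray_pose(th,up=.12); print(th,X); goto(X,R)
E
```

```text
75 [ 0.55341776 -0.2986009   0.19130402]
shift cm [39.27  5.29  0.85]
rot deg [-0.59  6.94 25.06]
45 [ 0.54201698 -0.29617759  0.17691169]
shift cm [38.76  6.69  1.95]
rot deg [28.89 13.33 22.65]
30 [ 0.53797538 -0.29531852  0.16419615]
shift cm [38.58  7.39  3.08]
rot deg [43.62 16.4  21.01]
```

Call:
{"api": "servo_tool", "payload": {"deltas": [[[4,0.5,0],[0,0,0],0.5],[[5.6,0.75,0],[0,0,0],0.5],[[5.6,0.75,0],[0,0,0],0.5],[[5.6,0.75,0],[0,0,0],0.5],[[5.6,0.75,0],[0,0,0],0.5]]}}

```text
time: 13.48
ee_pos: [0.5348, -0.1723, 0.1994]
tcp_rot: [-2.879, 0.001, -1.327]
wrist_force: [0.7, 1.1, -0.4]
finger_gap: 0.0107
```

Call:
{"api": "servo_tool", "payload": {"deltas": [[[5.6,0.75,0],[0,0,0],0.5],[[4,0.75,0],[0,0,0],0.5],[[3,0.4,0],[0,0,0],0.5],[[0,0,0],[0,0,0],0.5]]}}

```text
time: 13.98
ee_pos: [0.5473, -0.2991, 0.1937]
tcp_rot: [-2.88, 0.002, -1.33]
wrist_force: [0.1, 0.0, -0.4]
finger_gap: 0.0111
```

```bash
python3 - <<'E'
from h import *
st(); print(pose()[0]['joint_pos'])
for th in (45,30):
    X,R=tray_pose(th,up=.12); print(th,X); goto(X,R)
E
```

```text
t 13.97 p [ 0.5473 -0.2991  0.1937] yaw [-1.6499e+02  9.0000e-02 -7.6230e+01] F [ 0.1  0.  -0.4] gap 0.0111
[-0.30967667  0.3424339  -0.14305747 -0.17987022 -0.86947843  0.65117462]
45 [ 0.54201698 -0.29617759  0.17691169]
shift cm [-0.4   0.87  1.5 ]
rot deg [29.5  13.11 22.53]
30 [ 0.53797538 -0.29531852  0.16419615]
shift cm [-0.58  1.56  2.63]
rot deg [44.24 16.17 20.92]
```

Call:
{"api": "servo_tool", "payload": {"deltas": [[[0,0,0],[7.37,2.7,3.5],0.5],[[0,0,0],[7.37,2.7,3.5],0.5],[[0,0,0],[7.37,2.7,3.5],0.5],[[0,0,0],[7.37,2.7,3.5],0.5],[[0,0,0],[7.37,2.7,3.5],0.5]]}}

```text
time: 14.6
ee_pos: [0.545, -0.2937, 0.1917]
tcp_rot: [-2.264, -0.024, -1.676]
wrist_force: [-1.7, 0.1, -2.3]
finger_gap: 0.011
```

```bash
python3 - <<'E'
from h import *
st(); print(pose()[0]['joint_pos'])
for th in (45,30):
    X,R=tray_pose(th,up=.12); print(th,X); goto(X,R)
E
```

```text
t 14.6 p [ 0.545  -0.2937  0.1917] yaw [-129.73   -1.4   -96.05] F [-1.7  0.1 -2.3] gap 0.011
[-0.4826884   0.2218818  -0.32971133 -1.01605103 -0.32155012  1.25779346]
45 [ 0.54201698 -0.29617759  0.17691169]
shift cm [0.24 1.32 0.74]
rot deg [-5.34  3.45  5.04]
30 [ 0.53797538 -0.29531852  0.16419615]
shift cm [0.17 2.56 1.24]
rot deg [9.65 4.09 4.55]
```

```bash
python3 - <<'E'
from h import *
for th,hy in ((40,15),(32,15),(30,25)):
    X,R=tray_pose(th,hy=hy,up=.08); print(th,hy,X); goto(X,R)
E
```

```text
40 15 [ 0.54076151 -0.30515494  0.13302025]
shift cm [1.04 4.73 3.54]
rot deg [-1.000e-02 -1.705e+01 -1.243e+01]
32 15 [ 0.53870206 -0.30570677  0.12606296]
shift cm [1.1  5.39 3.83]
rot deg [  7.9  -17.89 -11.22]
30 25 [ 0.53959298 -0.30951595  0.12419615]
shift cm [1.47 5.46 4.06]
rot deg [  9.87 -26.29 -16.65]
```

Call:
{"api": "servo_tool", "payload": {"deltas": [[[0,0,0],[1.6,-3.6,-2.25],0.5],[[0,0,0],[1.6,-3.6,-2.25],0.5],[[0,0,0],[1.6,-3.6,-2.25],0.5],[[0,0,0],[1.6,-3.6,-2.25],0.5],[[0,0,0],[1.6,-3.6,-2.25],0.5]]}}

```text
time: 15.22
ee_pos: [0.5455, -0.2951, 0.1924]
tcp_rot: [-2.128, 0.0, -1.305]
wrist_force: [-0.7, 1.3, -1.0]
finger_gap: 0.0107
```

```bash
python3 - <<'E'
from h import *
st(); print(pose()[0]['joint_pos'])
for th,hy,up in ((32,15,.08),(32,15,.02),(32,15,0)):
    X,R=tray_pose(th,hy=hy,up=up); print(th,hy,X); goto(X,R)
save('scene','s9')
E
```

```text
t 15.22 p [ 0.5455 -0.2951  0.1924] yaw [-1.2193e+02  2.0000e-02 -7.4750e+01] F [-0.7  1.3 -1. ] gap 0.0107
[-0.75756093  0.34327778 -0.19927308 -1.26987684 -0.86182451  1.84074105]
32 15 [ 0.53870206 -0.30570677  0.12606296]
shift cm [0.85 6.13 2.71]
rot deg [-0.07  0.22  0.12]
32 15 [ 0.53870206 -0.30570677  0.06606296]
shift cm [ 0.85 11.22  5.89]
rot deg [-0.07  0.22  0.12]
32 15 [ 0.53870206 -0.30570677  0.04606296]
shift cm [ 0.85 12.92  6.94]
rot deg [-0.07  0.22  0.12]
```

View pics/s9.png

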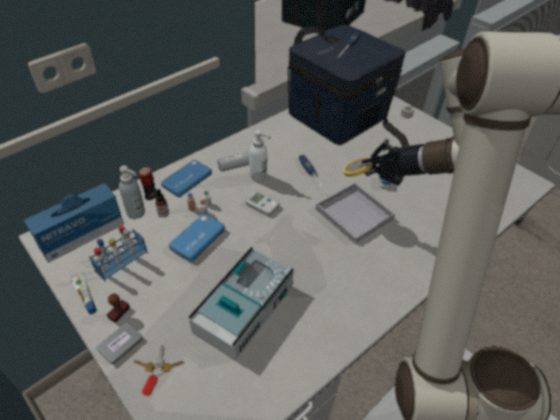

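Scene view: the gripper holds the disc tilted, now near (357,168), above the tray. I'm lowering it.

Call:
{"api": "servo_tool", "payload": {"deltas": [[[0.4,2.5,1.3],[0,0,0],0.5],[[0.3,3.5,1.8],[0,0,0],0.5],[[0.15,3.2,1.7],[0,0,0],0.5],[[0,2,1.1],[0,0,0],0.5],[[0,0,0],[0,0,0],0.5]]}}

```text
time: 15.9
ee_pos: [0.5384, -0.3057, 0.0642]
tcp_rot: [-2.132, 0.004, -1.308]
wrist_force: [0.7, -0.4, -0.2]
finger_gap: 0.0106
```

```bash
python3 - <<'E'
from h import *
st(); print(pose()[0]['joint_pos'])
X,R=tray_pose(32,hy=15,up=0); goto(X,R)
save('wrist','w10'); save('top','t10')
E
```

```text
t 15.9 p [ 0.5384 -0.3057  0.0642] yaw [-122.13    0.23  -74.97] F [ 0.7 -0.4 -0.2] gap 0.0106
[-0.84478685  0.57673133 -0.24715742 -1.45933191 -0.86811536  2.21401588]
shift cm [0.01 1.52 0.99]
rot deg [ 0.13  0.15 -0.18]
```

View pics/w10.png

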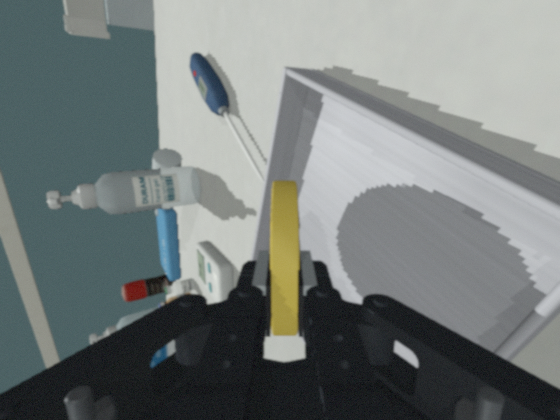

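View pics/t10.png

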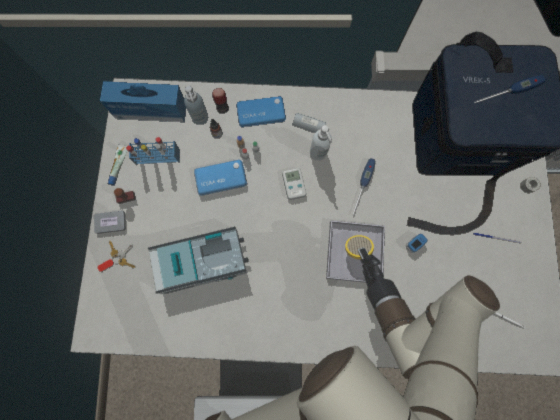

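The disc is inside the tray outline at (360,246) in the top view. I'm lowering the last 18 mm gently.

Call:
{"api": "servo_tool", "payload": {"deltas": [[[0,0.7,0.45],[0,0,0],0.5],[[0,0.45,0.3],[0,0,0],0.5],[[0,0.3,0.2],[0,0,0],0.5],[[0,0,0],[0,0,0],0.5]]}}

```text
time: 16.5
ee_pos: [0.5396, -0.3072, 0.0489]
tcp_rot: [-2.129, -0.001, -1.308]
wrist_force: [-0.1, 0.9, -0.7]
finger_gap: 0.0109
```

```bash
python3 - <<'E'
from h import *
st(); X,R=tray_pose(32,hy=15,up=0); goto(X,R); save('wrist','w11')
E
```

```text
t 16.5 p [ 0.5396 -0.3072  0.0489] yaw [-1.2198e+02 -4.0000e-02 -7.4960e+01] F [-0.1  0.9 -0.7] gap 0.0109
shift cm [-0.17  0.26  0.11]
rot deg [-0.02  0.01  0.06]
```

View pics/w11.png

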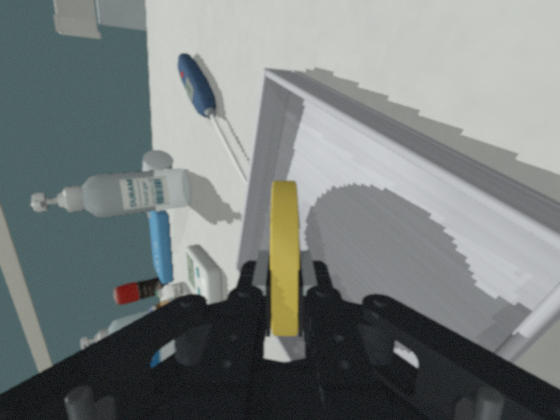

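Call:
{"api": "servo_tool", "payload": {"deltas": [[[0,0.25,0.16],[0,0,0],0.5],[[0,0.17,0.1],[0,0,0],0.5],[[0,0,0],[0,0,0],0.5]]}}

```text
time: 16.92
ee_pos: [0.5396, -0.3072, 0.044]
tcp_rot: [-2.129, -0.001, -1.308]
wrist_force: [-0.1, 0.3, -1.3]
finger_gap: 0.0109
```

Call:
{"api": "servo_tool", "payload": {"deltas": [[[0,0.17,0.1],[0,0,0],0.5],[[0,0.17,0.1],[0,0,0],0.5],[[0,0,0],[0,0,0],0.5]]}}

```text
time: 17.3
ee_pos: [0.5409, -0.3073, 0.0423]
tcp_rot: [-2.124, -0.002, -1.307]
wrist_force: [-0.1, 0.6, 5.7]
finger_gap: 0.0109
```

Light contact (5.7 N). I'm opening a little.

Call:
{"api": "servo_tool", "payload": {"deltas": [[[0,0,0],[0,0,0],1.6],[[0,0,0],[0,0,0],2.2],[[0,0,0],[0,0,0],2.2]]}}

```text
time: 17.68
ee_pos: [0.5394, -0.3072, 0.0399]
tcp_rot: [-2.129, -0.001, -1.308]
wrist_force: [0.3, -0.3, -0.4]
finger_gap: 0.0223
```

```bash
python3 - <<'E'
from h import *
st(); save('wrist','w12')
E
```

```text
t 17.68 p [ 0.5394 -0.3072  0.0399] yaw [-1.220e+02 -4.000e-02 -7.496e+01] F [ 0.3 -0.3 -0.4] gap 0.0223
```

View pics/w12.png

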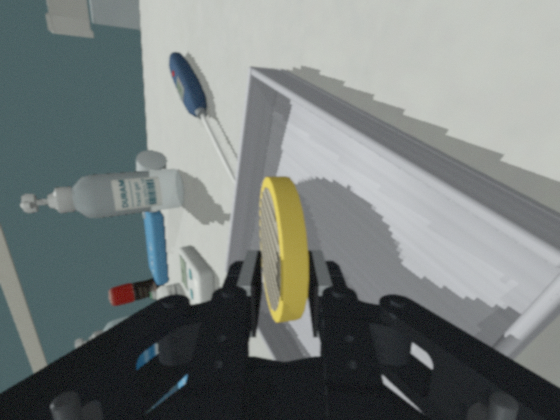

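The disc lies loosely on the lower pad. I'm withdrawing along the fingers.

Call:
{"api": "servo_tool", "payload": {"deltas": [[[0,0,-1.5],[0,0,0],2.2],[[0,0,-2],[0,0,0],2.2],[[0,0,-4],[0,0,0],2.2],[[0,-3,-4],[0,0,0],2.2],[[0,-4,0],[0,0,0],2.2]]}}

```text
time: 18.35
ee_pos: [0.4786, -0.3247, 0.1629]
tcp_rot: [-2.129, -0.003, -1.312]
wrist_force: [0.5, 0.4, -0.6]
finger_gap: 0.0218
```

```bash
python3 - <<'E'
from h import *
st(); save('wrist','w13');p,d=save('top','t13'); W=world('top',d); z=W[...,2]
for o in eyes.outline_of('filter_center','top')[:2]:
    w=W[o['mask']]; w=w[~np.isnan(w[:,0])]; print(o['conf'],o['xy'],len(w),np.percentile(w,[5,50,95],axis=0)); A=np.c_[w[:,:2],np.ones(len(w))]; print('plane',np.linalg.lstsq(A,w[:,2],rcond=None)[0])
E
```

```text
t 18.35 p [ 0.4786 -0.3247  0.1629] yaw [-122.     -0.17  -75.2 ] F [ 0.5  0.4 -0.6] gap 0.0218
0.57 [351.0, 242.1] 572 [[ 0.5492547  -0.3269893   0.01387172]
 [ 0.58155355 -0.29443241  0.01735128]
 [ 0.61471215 -0.26285533  0.02110136]]
plane [ 0.013925   -0.00934502  0.00641457]
```

View pics/w13.png

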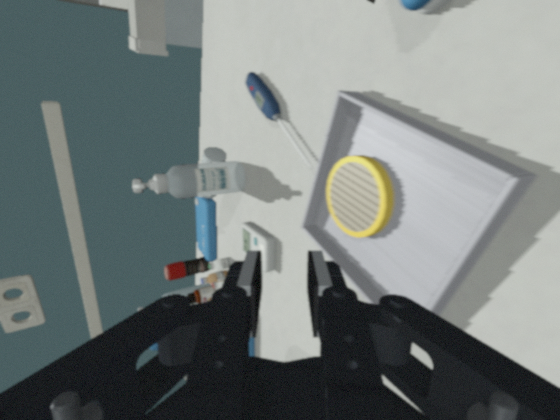

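View pics/t13.png

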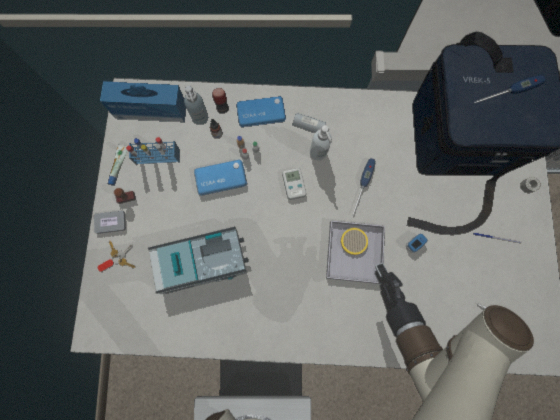

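The disc lies flat in the tray: (352,241) in the top view, fitted slope about 1°, top height about 17 mm. Now back to the cover.

```bash
python3 - <<'E'
from h import *
print(pose()[0]['joint_pos'])
for y in (V,-V):
    goto([.5116,.2095,.2],toolR(-Zw,y)); 
goto([.4786,-.3247,.26])
E
```

```text
[-0.90526181  0.36960298 -0.25901709 -1.28565435 -0.94929139  1.99865438]
shift cm [-50.64 -12.24  12.18]
rot deg [-45.34  45.57  82.65]
shift cm [-50.64 -12.24  12.18]
rot deg [-45.31 -45.08 -80.31]
shift cm [ 0.13 -8.   -5.29]
```

Call:
{"api": "servo_tool", "payload": {"deltas": [[[0,-4,-2.6],[0,0,0],4],[[0,-4,-2.6],[0,0,0],4],[[0,0,0],[-4.53,-4.51,-8.03],4],[[0,0,0],[-4.53,-4.51,-8.03],4],[[0,0,0],[-4.53,-4.51,-8.03],4]]}}

```text
time: 19.12
ee_pos: [0.4778, -0.3237, 0.2551]
tcp_rot: [-2.415, -0.173, -0.853]
wrist_force: [1.1, 0.6, -0.8]
finger_gap: 0.0398
```

Call:
{"api": "servo_tool", "payload": {"deltas": [[[0,0,0],[-4.53,-4.51,-8.03],4],[[0,0,0],[-4.53,-4.51,-8.03],4],[[0,0,0],[-4.53,-4.51,-8.03],4],[[0,0,0],[-4.53,-4.51,-8.03],4],[[0,0,0],[-4.53,-4.51,-8.03],4]]}}

```text
time: 19.75
ee_pos: [0.4781, -0.3238, 0.255]
tcp_rot: [-2.959, -0.124, -0.046]
wrist_force: [0.1, 0.2, 0.0]
finger_gap: 0.0403
```

```bash
python3 - <<'E'
from h import *
st();print(pose()[0]['joint_pos'])
goto([.5116,.2095,.25],toolR(-Zw,-V))
E
```

```text
t 19.75 p [ 0.4781 -0.3238  0.255 ] yaw [-169.55   -7.09   -2.65] F [0.1 0.2 0. ] gap 0.0403
[-0.43116242  0.30056002 -0.01479066 -0.22957845 -1.21873519  2.04252111]
shift cm [  0.81 -52.43  10.28]
rot deg [ -9.33  -8.53 -15.94]
```

Call:
{"api": "servo_tool", "payload": {"deltas": [[[0,0,0],[-4.67,-4.27,-7.97],4],[[0,0,0],[-4.67,-4.27,-7.97],4],[[0,0,0],[0,0,0],4]]}}

```text
time: 20.12
ee_pos: [0.4784, -0.3222, 0.2544]
tcp_rot: [-3.138, -0.001, 0.242]
wrist_force: [-0.2, -0.0, -0.5]
finger_gap: 0.0399
```

```bash
python3 - <<'E'
from h import *
st();goto([.5116,.2095,.2],toolR(-Zw,-V))
E
```

```text
t 20.12 p [ 0.4784 -0.3222  0.2544] yaw [-1.7982e+02 -7.0000e-02  1.3870e+01] F [-0.2 -0.  -0.5] gap 0.0399
shift cm [ 15.96 -50.8    5.62]
rot deg [-0.18 -0.07 -0.13]
```

Call:
{"api": "servo_tool", "payload": {"deltas": [[[1.6,-5.08,0.5],[0,0,0],4],[[1.6,-5.08,0.5],[0,0,0],4],[[1.6,-5.08,0.5],[0,0,0],4],[[1.6,-5.08,0.5],[0,0,0],4],[[1.6,-5.08,0.5],[0,0,0],4]]}}

```text
time: 20.75
ee_pos: [0.4958, -0.0568, 0.2312]
tcp_rot: [-3.139, -0.004, 0.237]
wrist_force: [0.5, 0.8, -1.2]
finger_gap: 0.0397
```

Call:
{"api": "servo_tool", "payload": {"deltas": [[[1.6,-5.08,0.5],[0,0,0],4],[[1.6,-5.08,0.5],[0,0,0],4],[[1.6,-5.08,0.5],[0,0,0],4],[[1.6,-5.08,0.5],[0,0,0],4],[[1.6,-4.08,0.5],[0,0,0],4]]}}

```text
time: 21.38
ee_pos: [0.516, 0.1993, 0.2067]
tcp_rot: [-3.14, -0.003, 0.238]
wrist_force: [0.4, -0.5, -0.4]
finger_gap: 0.0403
```

Call:
{"api": "servo_tool", "payload": {"deltas": [[[0,-1,0],[0,0,0],4],[[0,0,0],[0,0,0],4]]}}

```text
time: 21.62
ee_pos: [0.5135, 0.2076, 0.2068]
tcp_rot: [-3.141, -0.003, 0.239]
wrist_force: [-0.9, -0.2, -0.1]
finger_gap: 0.0398
```

```bash
python3 - <<'E'
from h import *
st(); p,d=save('wrist','w14'); W=world('wrist',d);z=W[...,2]
roi=(W[...,0]>.46)&(W[...,0]<.58)&(W[...,1]>.15)&(W[...,1]<.26)&(z>.095)&(z<.106)
r=cv2.minAreaRect((W[roi][:,:2]*1000).astype(np.float32)); print(roi.sum(),r)
goto([.5100,.2095,.092],toolR(-Zw,-V))
E
```

```text
t 21.62 p [0.5135 0.2076 0.2068] yaw [-179.94   -0.19   13.72] F [-0.9 -0.2 -0.1] gap 0.0398
1013 ((509.9693603515625, 209.5172119140625), (48.68235778808594, 13.233983039855957), 13.90662956237793)
shift cm [-0.33 -0.3  11.5 ]
rot deg [-0.06 -0.21 -0.31]
```

View pics/w14.png

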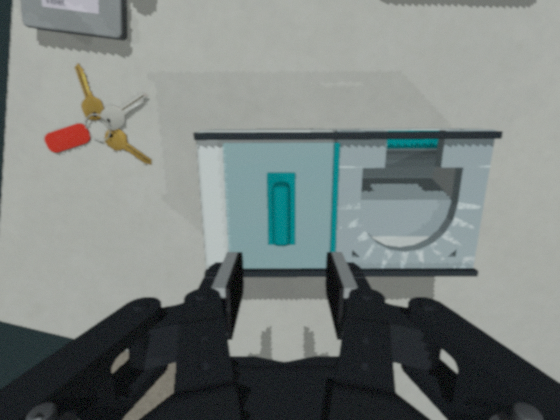

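The handle is at (281,210), centred between the jaws. The pocket is empty and the cover is still open. I'm gripping the handle again.

Call:
{"api": "servo_tool", "payload": {"deltas": [[[-0.25,-0.3,3],[0,0,0],4],[[0,0,3.5],[0,0,0],4],[[0,0,3],[0,0,0],4],[[0,0,1.8],[0,0,0],4],[[0,0,0],[0,0,0],1]]}}

```text
time: 22.3
ee_pos: [0.5105, 0.2088, 0.0932]
tcp_rot: [3.141, -0.002, 0.238]
wrist_force: [-0.4, -0.9, -0.5]
finger_gap: 0.0231
```

Call:
{"api": "servo_tool", "payload": {"deltas": [[[0,0,0],[0,0,0],1],[[0,0,0],[0,0,0],1],[[0,0,0],[0,0,0],1]]}}

```text
time: 22.68
ee_pos: [0.5113, 0.21, 0.0948]
tcp_rot: [3.141, -0.005, 0.241]
wrist_force: [1.5, -5.3, -1.3]
finger_gap: 0.0124
```

Call:
{"api": "servo_tool", "payload": {"deltas": [[[0,1,0],[0,0,0],1],[[0,2,0],[0,0,0],1],[[0,2.5,0],[0,0,0],1],[[0,2.5,0],[0,0,0],1],[[0,1.5,0],[0,0,0],1]]}}

```text
time: 23.3
ee_pos: [0.5344, 0.1174, 0.0947]
tcp_rot: [-3.14, -0.006, 0.24]
wrist_force: [-2.3, 0.3, 2.6]
finger_gap: 0.0124
```

Call:
{"api": "servo_tool", "payload": {"deltas": [[[0,0.8,0],[0,0,0],1],[[0,0.5,0],[0,0,0],1],[[0,0.3,0],[0,0,0],1],[[0,0.3,0],[0,0,0],1],[[0,0,0],[0,0,0],1]]}}

```text
time: 23.92
ee_pos: [0.5385, 0.1011, 0.0947]
tcp_rot: [-3.14, -0.006, 0.241]
wrist_force: [-3.7, 2.7, 5.4]
finger_gap: 0.0123
```

```bash
python3 - <<'E'
from h import *
st();s,p,Q=pose();q=p-PK;print(q@U,q@V, np.array(s['wrist_force'])@V)
E
```

```text
t 23.93 p [0.5385 0.1011 0.0947] yaw [-179.9    -0.33   13.83] F [-3.7  2.7  5.4] gap 0.0123
0.0029146147462369835 -0.0006025256654479924 3.4764465625095
```

Call:
{"api": "servo_tool", "payload": {"deltas": [[[0,0.3,0],[0,0,0],1],[[0,0.3,0],[0,0,0],1],[[0,0,0],[0,0,0],1]]}}

```text
time: 24.3
ee_pos: [0.5386, 0.1006, 0.0947]
tcp_rot: [-3.133, -0.007, 0.241]
wrist_force: [-14.5, 24.4, 9.0]
finger_gap: 0.0121
```

At the closed stop (force rises, no motion). I'm relaxing, releasing and rising.

Call:
{"api": "servo_tool", "payload": {"deltas": [[[0,-0.45,0],[0,0,0],1],[[0,0,0],[0,0,0],3],[[0,0,0],[0,0,0],4],[[0,0,-4],[0,0,0],4],[[0,0,-6],[0,0,0],4]]}}

```text
time: 24.92
ee_pos: [0.5375, 0.0974, 0.1931]
tcp_rot: [3.141, 0.0, 0.24]
wrist_force: [1.7, 1.1, 0.9]
finger_gap: 0.0398
```

Call:
{"api": "servo_tool", "payload": {"deltas": [[[-3,0,-5],[0,0,0],4],[[-4,0,0],[0,0,0],4],[[0,0,0],[0,0,0],4]]}}

```text
time: 25.3
ee_pos: [0.4682, 0.0806, 0.2444]
tcp_rot: [-3.14, -0.006, 0.24]
wrist_force: [0.3, 0.7, -0.5]
finger_gap: 0.0401
```

```bash
python3 - <<'E'
from h import *
st(); p,d=save('wrist','w15'); W=world('wrist',d);z=W[...,2]
roi=(W[...,0]>.48)&(W[...,0]<.6)&(W[...,1]>.06)&(W[...,1]<.16)&(z>.095)&(z<.106)
r=cv2.minAreaRect((W[roi][:,:2]*1000).astype(np.float32)); print(roi.sum(),r); q=np.r_[r[0],67]/1000-PK; print('handle',q@U,q@V)
p,d=save('top','t15'); W=world('top',d)
for t in ['filter_center','logger','stamp','cold_pack','oximeter_b']:
    for o in eyes.outline_of(t,'top')[:1]:
        w=W[o['mask']]; print(t,round(o['conf'],2),np.round(o['xy']),np.round(np.nanmedian(w,0),3))
E
```

```text
t 25.3 p [0.4682 0.0806 0.2444] yaw [-179.9    -0.34   13.75] F [ 0.3  0.7 -0.5] gap 0.0401
964 ((537.5217895507812, 101.62008666992188), (49.56189727783203, 13.282554626464844), 13.92862606048584)
handle 0.0021117463031760987 0.00011255228511730789
filter_center 0.84 [352. 240.] [ 0.581 -0.295  0.018]
logger 0.6 [292. 184.] [ 0.76  -0.117  0.02 ]
stamp 0.77 [120. 197.] [0.714 0.388 0.022]
cold_pack 0.74 [220. 176.] [0.777 0.105 0.026]
oximeter_b 0.82 [417. 241.] [ 0.574 -0.475  0.029]
```

View pics/w15.png

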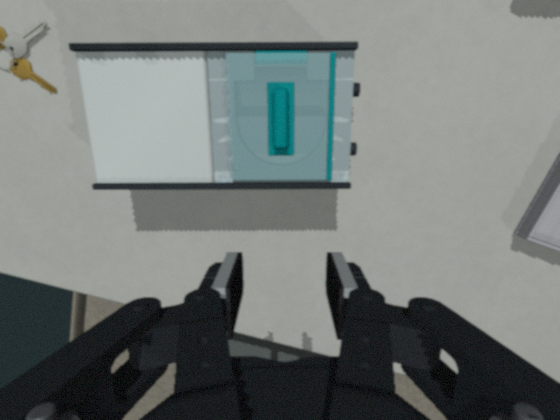

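View pics/t15.png

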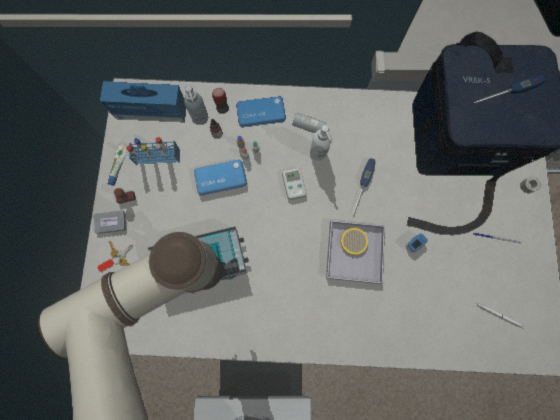

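The cover is shut (handle at (281,119), centred over the empty pocket), the disc is flat in the tray at (354,241), and nothing else has moved. I'm handing the job in.

```bash
python3 -c "
from h import *
arm.close_job(); st()"
```

```text
the job is handed in; nothing more can be done
the job is handed in; nothing more can be done
```

The change-over is done and handed in after about 25 s of the 67 s allowed. The filter disc lies flat in the steel tray, the cover is shut, and the robot is clear of everything.

- **Cover open:** I slid it to its stop; the measured travel was about 112 mm.
- **Disc out:** Pressing at the thumb notch tipped it on edge. I gripped the raised rim, lifted it out, set its far edge on the tray floor tilted about 32°, released it and withdrew. It settled flat.
- **Cover shut:** I pushed the handle until the cover stopped moving and the wrist force rose to about 28 N sideways, then released it.

**Last checks:**
- **Cover:** the wrist camera put the handle within about 0.1 mm of shut along the slide. It showed 2 mm off across the unit, which is within the camera calibration.
- **Disc:** it lies entirely inside the tray, with a fitted slope of about 1° and its top at 17–18 mm, against 16 mm expected.
- **Other things:** the logger, stamp, cold pack and oximeter were seen within a few millimetres of where they started. The logger was checked against the first scene view and a low-confidence detection in the first top view, because the network had mislabelled it there.

None of the checks failed.

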